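# Find and mark the balance point of a cylinder barrel

### The job

The piston is stuck somewhere inside this air-cylinder barrel, and we want its balance point. Without lifting the barrel off the stand's middle ridge, slide it along gently until it balances level on the ridge alone and let go of it; then set the larger of the two loose hex nuts flat on top of the barrel straight above the ridge as a mark, leaving everything balanced.

Things in the scene. Friction and masses are not known exactly. Their poses are not given: they have to be found in the camera images.
- tube: the air-cylinder barrel: a closed aluminium bar with black end caps, 280 mm long (its y), 32 wide (x), 36 high (z), flat top and underside; a brass plug stands 3 mm out of each end. Origin: centre of its underside. Weighs 0.67 to 0.73 kg. A heavy piston stuck inside cannot be seen: the centre of mass lies up to 31 mm from the middle, to either side along y, midway in width and height
- tube_top (a point): middle of the barrel's top face, 36 mm over its underside; axes as the barrel's. At the start this middle lies 48 to 56 mm from the ridge towards the stand's +y, barrel and stand axes agree within 0.03 rad, and the barrel leans about 0.08 rad, its +y part down on the +y catch post
- stand: the balance stand, fixed: grey base plate 84 x 240 x 12 mm (x, y, z), a steel ridge across its middle and a rubber-topped catch post to either side; the barrel lies along its y. Origin: centre of its underside, on the bench. Posts: 100 mm from the ridge along +y and -y, 16 thick in y, 46 wide in x, tops 47 high, 8 lower than the ridge: an unbalanced barrel leans about 0.08 rad on one of them
- ridge (a point): centre of the ridge's top, 55 mm above the bench: a flat, level land 10 mm wide along the stand's y and 46 mm along x. The barrel stays level when its centre of mass is over the land; axes as the stand's
- nut_large: the larger loose hex nut, plain steel, lying flat: 24 mm across its flats (two flats face its own +x and -x), 27 mm over corners (y), 13 mm high. Origin: centre of its underside
- nut_small: the smaller loose hex nut, not needed: 19 mm across flats, 22 mm over corners, 10 mm high, same form. Origin: centre of its underside
There are look-alikes about, which are no part of the job. What is shaped like the nut_large but turquoise or yellow is not meant.

How it is judged:
By the outcome, as a careful person would: the job done as asked, in the order asked, and still so for the second after the job is handed in, with the robot touching nothing.
It also fails if it takes over 72 s, if anything falls off the work surface, if the arm or the gripper's body presses on something with over 40 N, if the wrist force passes 120 N, or if a joint passes its speed limit or range.

### The arm

A 6-joint arm with a two-finger parallel gripper is mounted at the origin on the work surface; the furniture and walls round the work are solid. World frame = base frame: x ahead of the robot, y to its left, z up, the work surface at z = 0. Lengths are in m, angles in rad, forces in N, time in s.
With the tool pointing down it reaches from about 0.425 to 0.95 m from the base axis. Payload 3.5 kg.
Tool frame: the origin (TCP) lies between the finger pads; the fingertips stand 22 mm ahead of it and the grasp point (between the pads) lies 3 mm ahead of it (ctrl.nose_length is the z of the fingertips in the tool frame, in m); z points along the fingers, y is the line along which they close (so a half turn about z gives the same grasp; the last joint's range is limited). The gripper opens to 85 mm and grips with 20 to 120 N. Pads are 22 mm wide; open, the fingers measure 114 mm over their backs; the gripper's body (76 mm by 85 mm) begins 54 mm behind the grasp point. The pads swing forward as they close: fully open they stand 13 mm farther back than shut.
Start: joints at [1.035, 0.286, 1.577, -0, 1.279, -0.15], TCP at [0.254, 0.625, 0.253] pointing down, gripper open.
Joint ranges: [-2.77, 2.77], [-0.9, 2.22], [0.21, 2.48], [-1.53, 4.67], [0.24, 2.81], [-2.84, 2.84]. Speed limits (rad/s): [2.79, 2.79, 3.14, 3.14, 3.14, 3.14].

### API

Orientations are given as a unit quaternion [x, y, z, w].
In Python, from plant import ctrl gives the robot as it stands. The module is installed in compiled form; this text tells all that it offers.
- The arm moves only by the tool send_rows, never from a script. Its argument "rows" is text: rows parted by semicolons, each of 7 numbers parted by spaces: the turn, a rotation vector about the tool's x, y, z in shares of 60 degrees (1.0 is 60 degrees), then the shift along the tool's x, y, z in normalised numbers (1 is 500 mm), then the opening, from -1 (shut) to 1 (fully open). A call has 1 to 8 rows; each row is the pose to reach, as a shift and turn from the pose commanded when the call began, along the tool's axes at that moment; what a row does not reach only later rows make up. A row lasts 1/8 s, in which the tool goes at most 62.5 mm and 10.7 degrees, less where a joint would pass 70% of its speed; a pose out of reach is approached as far as the arm can. No shift or turn number may pass 1 either way. A call with a gripper value outside its range is refused whole. The fingers move at their own pace and stop on an object; "grip_force" is the grip in N (left out, the last holds). Time passes only in rows, so rows that repeat a pose let the fingers close. It gives the time, the measured TCP pose, the force, the opening and the grip force at its end, in the units of the state.
- ctrl.get_state(): the state, without advancing time (a new reading comes with each control period).
- ctrl.read_camera(name): name is "side" or "top" or "wrist"; returns a dict with "color" (480x640x3 uint8, red, green, blue), "fx", "fy", "cx", "cy" (pixels), "D" ([k1, k2, p1, p2, k3] as OpenCV has them; the pictures are not rectified), "extrinsics" (4x4, takes a point from world to camera coordinates). Camera axes: x right, y down, z forward; pixel columns grow to the right and rows downward; lengths in m; the calibration is good to about 2 mm. A picture is of the moment at which its call begins. There is no depth.
- ctrl.sign_off(): hands the job in; it is judged then, once.
Trained networks look in a picture, given as the dict that the camera call returned (one of the last four; its "shot" number tells which), for a name from the list of things; names that differ only in an ending like _2 or _b are one class to them, and where a whole thing is asked for, a point or a joint stands for the part that bears it (a point fixed in the world has none). Each returns a list of dicts, best first, with "p" (0 to 1); they miss things now and then, are a little off and sometimes report something else, mostly with a low value. They report only what shows in the picture. A call takes as long as a camera call. They do not tell look-alikes from the thing itself.
- ctrl.look_for(picture, target): "position" ([x, y, z] in m, in the coordinates of the camera as it stood for that picture, good to about 4 mm: the middle of the surface that is visible of it).
The state is a dict: "time": time; "qpos": joint angles; "dq": joint speeds; "joint_efforts": joint torques, N m; "eef_pos": TCP position; "tcp_rot": TCP orientation; "contact_force": force on the tool from outside, world axes, zero at the start; "wrist_torque": the same for the moment, N m; "opening": opening from 0.0 (shut) to 1.0 (fully open); "finger_force": force on a finger pad.
Only numpy, scipy, OpenCV 4.12 (cv2) and the standard library are available. Lean on these libraries where they do the work, as an engineer would, in place of code of your own. Each camera call takes 0.05 s, during which the arm holds its last target. There are 200 camera calls.

## Working session

There is one attempt and no reset: what is moved stays moved. The work goes in short steps, Python scripts to look and compute and a tool call to move; the robot and the scene stay as the last step left them, time stands still between calls to the robot, and variables do not carry over. Pictures are saved under pics/ and viewed, at most 10 in all, crops included, and the job is handed in when it is done.

Besides the shell and the picture viewer there is one more tool, called by a JSON object that holds its "fn" and its "kwargs". send_rows: Moves the arm, as the interface text tells. Its arguments: {"type":"object","properties":{"rows":{"type":"string"},"grip_force":{"type":"number"}},"required":["rows"]}

```bash
mkdir -p pics
cat > h.py <<'E'
import numpy as np, cv2
from plant import ctrl
from scipy.spatial.transform import Rotation as R
def K(c): return np.array([[c['fx'],0,c['cx']],[0,c['fy'],c['cy']],[0,0,1.]])
def toworld(c,p):
    E=np.array(c['extrinsics']); return (np.linalg.inv(E)@np.append(p,1))[:3]
def px(c,P):
    E=np.array(c['extrinsics']); r=cv2.Rodrigues(E[:3,:3])[0]
    return cv2.projectPoints(np.array(P,float).reshape(-1,1,3),r,E[:3,3],K(c),np.array(c['D'],float))[0].reshape(-1,2)
def onplane(c,uv,z):
    n=cv2.undistortPoints(np.array(uv,float).reshape(-1,1,2),K(c),np.array(c['D'],float)).reshape(-1,2)
    E=np.array(c['extrinsics']); Rt=E[:3,:3].T; o=-Rt@E[:3,3]
    d=np.c_[n,np.ones(len(n))]@Rt.T
    return o+d*((z-o[2])/d[:,2])[:,None]
def save(c,n,crop=None,s=1):
    im=c['color'][:,:,::-1]
    if crop: im=im[crop[1]:crop[3],crop[0]:crop[2]]
    if s!=1: im=cv2.resize(im,None,fx=s,fy=s,interpolation=cv2.INTER_CUBIC)
    cv2.imwrite('pics/'+n+'.png',im)
E
python3 - <<'E'
from h import *
s=ctrl.get_state(); print({k:np.round(v,3) for k,v in s.items()})
for n in ['top','side']:
    c=ctrl.read_camera(n); save(c,n+'0')
    E=np.array(c['extrinsics']); print(n,'campos',np.round(-E[:3,:3].T@E[:3,3],3))
    for t in ['tube','tube_top','stand','ridge','nut_large','nut_small']:
        for d in ctrl.look_for(c,t)[:4]:
            w=toworld(c,d['position']); print(n,t,round(d['p'],2),np.round(w,3),np.round(px(c,w)[0]))
E
```

```text
{'time': np.float64(0.0), 'qpos': array([ 1.035,  0.287,  1.578,  0.   ,  1.279, -0.15 ]), 'dq': array([-0.001,  0.002,  0.001, -0.   ,  0.   ,  0.001]), 'joint_efforts': array([-0.0000e+00, -4.0597e+01, -2.9263e+01, -0.0000e+00,  6.0000e-03,
       -0.0000e+00]), 'eef_pos': array([0.254, 0.625, 0.252]), 'tcp_rot': array([ 0.192,  0.981, -0.001, -0.   ]), 'contact_force': array([-0.266, -0.069, -0.665]), 'wrist_torque': array([0.012, 0.005, 0.051]), 'finger_force': np.float64(0.0), 'opening': np.float64(1.0)}
top campos [ 0.459 -0.072  0.931]
top tube 0.87 [ 0.595 -0.12   0.088] [355. 194.]
top tube 0.32 [ 0.436 -0.116  0.015] [351. 276.]
top tube_top 0.66 [ 0.597 -0.123  0.087] [357. 193.]
top stand 0.7 [ 0.585 -0.182  0.011] [383. 205.]
top ridge 0.68 [ 0.587 -0.178  0.016] [381. 204.]
top nut_large 0.64 [ 0.445 -0.031  0.012] [311. 271.]
top nut_small 0.44 [ 0.437 -0.116  0.013] [351. 275.]
side campos [ 0.236 -0.77   0.435]
side tube 0.77 [ 0.589 -0.162  0.081] [372. 253.]
side tube_top 0.67 [ 0.587 -0.165  0.081] [372. 254.]
side stand 0.9 [ 0.597 -0.201  0.013] [390. 310.]
side ridge 0.81 [ 0.594 -0.205  0.014] [389. 312.]
side nut_large 0.65 [ 0.511 -0.005  0.009] [275. 262.]
side nut_large 0.59 [0.423 0.048 0.01 ] [210. 257.]
side nut_large 0.51 [ 0.446 -0.039  0.01 ] [241. 280.]
side nut_small 0.7 [ 0.434 -0.12   0.003] [252. 313.]
```

View pics/top0.png

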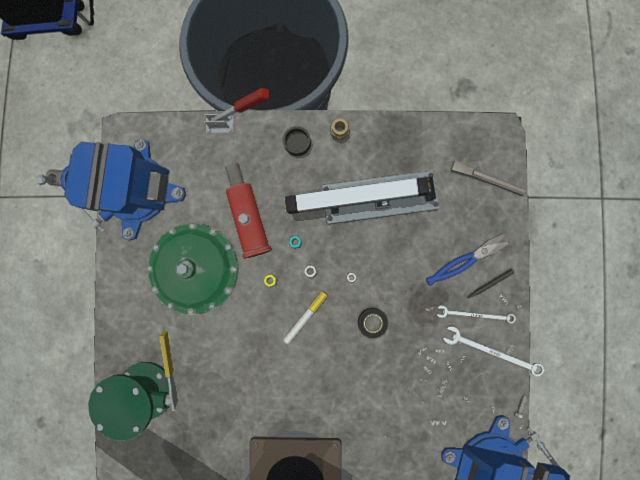

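View pics/side0.png

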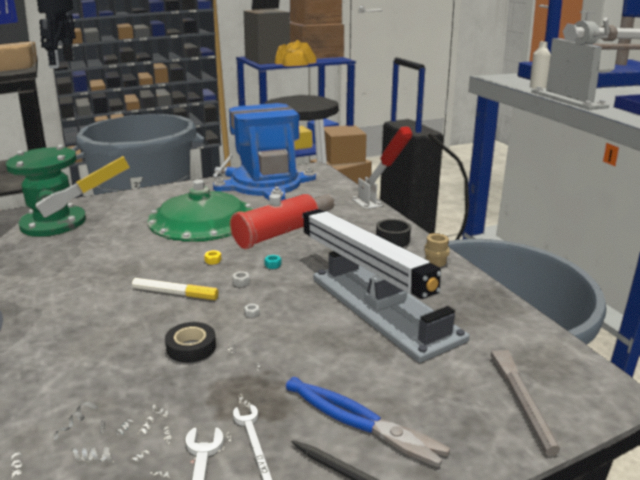

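The steel nuts in the top view are at (310,271), which looks larger, and (351,277), which looks smaller. The turquoise one at (295,242) and the yellow one at (270,281) are look-alikes. The barrel runs from (287,203) to (435,187), and the stand is centred near (382,203). I'll enlarge this area to confirm.

Run:
```python
from h import *
c=ctrl.read_camera('top'); save(c,'top1',(255,160,455,300),4)
print(c['fx'],c['D'])
c2=ctrl.read_camera('side'); print(c2['fx'])
np.save('top.npy',c['color']);np.save('side.npy',c2['color'])
hsv=cv2.cvtColor(c2['color'],cv2.COLOR_RGB2HSV)
print(hsv[284,432],c2['color'][284,432])
```

```text
440.8938062746305 [-0.10010153  0.          0.          0.          0.        ]
599.4916144249072
[ 19 155 146] [146 112  57]
```

View pics/top1.png

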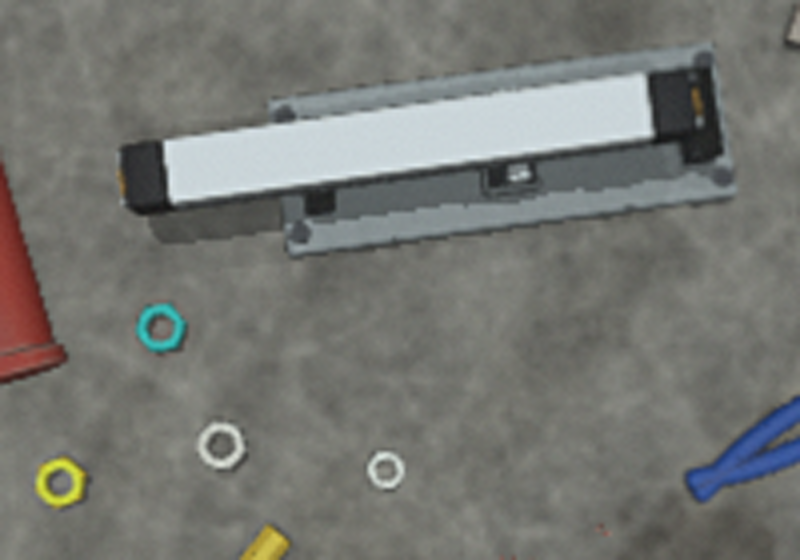

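The crop shows the plain steel nuts: the large one at crop (221,446), full image (310,271), about 46 px corner to corner, and the small one at crop (386,470), about 36 px. The large nut is therefore the one at (310,271). Next I'll compute the poses.

Run:
```python
from h import *
c=ctrl.read_camera('top'); f=lambda a:np.array(a,float)/4+[255,160]-.375
b=onplane(c,f([(270,102),(710,44),(735,196),(290,257)]),.012)
print('base',b.round(4),b.mean(0).round(4)); 
for i in range(4): print(np.linalg.norm(b[i]-b[i-1]).round(4),end=' ')
d=b[0]+b[3]-b[1]-b[2]; print('stand yaw',np.arctan2(-d[0],d[1]))
yaw=np.arctan2(-d[0],d[1]); Rz=R.from_euler('z',yaw)
# white region fit
im=c['color'][150:230,270:450].astype(int); m=((im.min(2)>165)&(im.max(2)<256)).astype(np.uint8)
n,l,st,ce=cv2.connectedComponentsWithStats(m); k=1+st[1:,4].argmax(); yx=np.argwhere(l==k)
r=cv2.minAreaRect((yx[:,::-1]+[270,150]).astype(np.float32)); print('white rect',r); bp=cv2.boxPoints(r)
w=onplane(c,bp,.087); print(w.round(4),w.mean(0).round(4))
# nut
im=c['color'][255:288,295:325].astype(int); m=(im.min(2)>150).astype(np.uint8); 
yx=np.argwhere(m); hull=cv2.convexHull((yx[:,::-1]).astype(np.float32)); 
(cx,cy),rad=cv2.minEnclosingCircle(hull); u=(cx+295,cy+255); print('nut',u,rad,onplane(c,[u],.013).round(4))
crop=cv2.resize(c['color'][258:286,296:324,::-1],None,fx=16,fy=16,interpolation=cv2.INTER_CUBIC)
s=ctrl.read_camera('side'); c2=cv2.resize(s['color'][265:293,226:254,::-1],None,fx=12,fy=16,interpolation=cv2.INTER_CUBIC)
cv2.imwrite('pics/nut.png',np.hstack([crop,c2]))
for z in(0,.013):print(onplane(s,[(241,279)],z).round(4))
```

```text
base [[ 0.626  -0.0542  0.012 ]
 [ 0.6587 -0.2874  0.012 ]
 [ 0.5776 -0.2995  0.012 ]
 [ 0.5441 -0.0651  0.012 ]] [ 0.6016 -0.1766  0.012 ]
0.0826 0.2355 0.082 0.2368 stand yaw 0.14064908331326065
white rect ((356.4398193359375, 193.96669006347656), (15.792847633361816, 121.61043548583984), 82.09283447265625)
[[ 0.5939 -0.0035  0.087 ]
 [ 0.628  -0.2371  0.087 ]
 [ 0.5973 -0.241   0.087 ]
 [ 0.5635 -0.008   0.087 ]] [ 0.5957 -0.1224  0.087 ]
nut (309.5, 271.0) 5.590270042419434 [[ 0.4456 -0.0289  0.013 ]]
[[ 0.4512 -0.0192  0.    ]]
[[ 0.4448 -0.0417  0.013 ]]
```

View pics/nut.png

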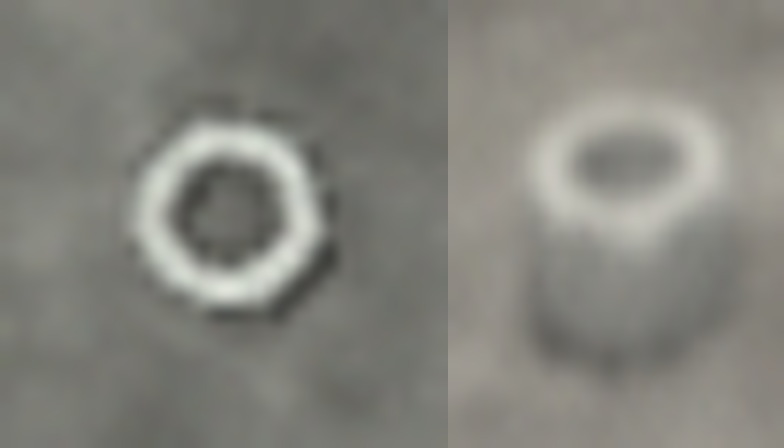

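The ridge is at about (0.602,-0.177) with stand yaw 0.141. The barrel middle is 54 mm towards +y, which is inside the stated 48–56. I'll first press the high end lightly to estimate the moment, which gives the centre of mass.

```bash
cat >> h.py <<'E'
def go(pos,yaw,tilt=0,every=True):
    """tool y axis at world yaw (mod pi), tool down; prints shift (tool axes, mm) and rotvec deg"""
    s=ctrl.get_state(); T=R.from_quat(s['tcp_rot']); best=None
    for k in(0,np.pi):
        y=np.array([np.cos(yaw+k),np.sin(yaw+k),0]); z=np.array([0,0,-1.]); x=np.cross(y,z)
        G=R.from_matrix(np.c_[x,y,z])*R.from_euler('y',tilt if k==0 else -tilt)
        rv=(T.inv()*G).as_rotvec(degrees=True)
        if best is None or np.linalg.norm(rv)<np.linalg.norm(best): best=rv
    print('turn',best.round(2),'shift',(T.inv().apply(np.array(pos)-s['eef_pos'])*1000).round(1),'q',np.round(s['qpos'],2),'F',np.round(s['contact_force'],2))
E
python3 - <<'E'
from h import *
go((.6136,-.2451,.16),.142)
E
```

```text
turn [ 0.   -0.   59.76] shift [-660.8 -671.2   93.3] q [ 1.04  0.29  1.58  0.    1.28 -0.15] F [-0.09 -0.7   0.14]
```

The rows are not in the units I measure in: shifts go in shares of 500 mm and turns go in shares of 60 degrees. I convert before sending: -349 mm / 500 = -0.698, -348 mm / 500 = -0.696, 60 degrees / 60 = 1.

{"fn": "send_rows", "kwargs": {"rows": "0 0 0.1667 -0.08 -0.082 0 -1;0 0 0.3333 -0.168 -0.17 0 -1;0 0 0.5 -0.256 -0.258 0 -1;0 0 0.6667 -0.344 -0.346 0 -1;0 0 0.8333 -0.432 -0.434 0 -1;0 0 1 -0.52 -0.522 0 -1;0 0 1 -0.608 -0.61 0 -1;0 0 1 -0.696 -0.698 0 -1", "grip_force": 20}}

```text
time: 1.9
eef_pos: [0.4456, 0.1692, 0.2538]
tcp_rot: [0.657, 0.754, 0.001, 0.0]
contact_force: [0.3, -1.1, 0.4]
opening: -0.0
finger_force: 0.0
```

Run:
```python
from h import *
go((.6136,-.2451,.16),.142); print(ctrl.get_state()['time'],ctrl.get_state()['eef_pos'])
```

```text
turn [ 0.09 -0.   -0.23] shift [-433.5  109.3   94. ] q [ 0.15 -0.17  2.05  0.    1.26  0.01] F [ 0.29 -1.13  0.43]
1.9 [0.44556666 0.16922774 0.25382285]
```

To row units: -433 mm / 500 = -0.866, -348 mm / 500 = -0.696.

{"fn": "send_rows", "kwargs": {"rows": "0 0 0 -0.116 0.03 0.01 -1;0 0 0 -0.232 0.06 0.02 -1;0 0 0 -0.348 0.09 0.04 -1;0 0 0 -0.464 0.12 0.08 -1;0 0 0 -0.58 0.15 0.12 -1;0 0 0 -0.696 0.18 0.15 -1;0 0 0 -0.812 0.21 0.18 -1;0 0 0 -0.866 0.218 0.188 -1"}}

```text
time: 2.9
eef_pos: [0.6126, -0.2458, 0.1578]
tcp_rot: [0.658, 0.753, -0.0, -0.001]
contact_force: [-0.2, 0.5, -0.5]
opening: -0.004
finger_force: 0.0
```

To row units: 34 mm / 500 = 0.068, 30 mm / 500 = 0.06.

{"fn": "send_rows", "kwargs": {"rows": "0 0 0 0 0 0.03 -1;0 0 0 0 0 0.06 -1;0 0 0 0 0 0.068 -1;0 0 0 0 0 0.068 -1;0 0 0 0 0 0.068 -1"}}

```text
time: 3.52
eef_pos: [0.6129, -0.2424, 0.1262]
tcp_rot: [0.656, 0.754, 0.0, 0.001]
contact_force: [0.1, 0.2, 0.4]
opening: -0.0
finger_force: 0.0
```

Run:
```python
from h import *
F=[]
for i in range(2):
    c=ctrl.read_camera('wrist' if i else 'side'); F.append(ctrl.get_state()['contact_force'])
    save(c,'w%d'%i)
print(np.round(F,2)); s=ctrl.get_state(); print(s['eef_pos'],s['time'],c['fx'],s['qpos'])
```

```text
[[-0.76 -0.44  0.87]
 [-0.16  0.16  0.39]]
[ 0.61292774 -0.24273056  0.12625737] 3.625 404.77301351767426 [-5.30720810e-01  3.75383374e-01  1.70834765e+00 -2.33517430e-05
  1.05635371e+00 -6.68950398e-01]
```

View pics/w1.png

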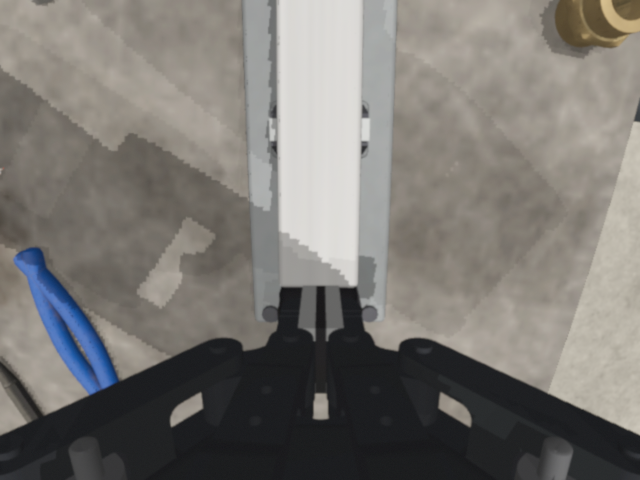

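The wrist view shows the fingers centred on the barrel. The ridge ends stick out at (272,130) and (366,130), and the barrel's −y end is under the fingers at about (320,287). Next I'll press by a few mm.

Run:
```python
from h import *
c=ctrl.read_camera('wrist'); print(onplane(c,[(272,118),(272,131),(272,145),(366,118),(366,131),(366,145)],.055).round(4))
save(c,'w2',(255,95,385,165),6)
F=[]
for i in range(6): ctrl.read_camera('side'); F.append(ctrl.get_state()['contact_force'][2])
print(np.round(F,2))
```

```text
[[ 0.582  -0.1751  0.055 ]
 [ 0.5826 -0.1808  0.055 ]
 [ 0.5833 -0.1871  0.055 ]
 [ 0.6246 -0.1692  0.055 ]
 [ 0.6255 -0.1749  0.055 ]
 [ 0.6265 -0.1812  0.055 ]]
[-0.8   0.2   0.57  0.23  0.77  0.42]
```

To row units: 10 mm / 500 = 0.02, 8 mm / 500 = 0.016.

{"fn": "send_rows", "kwargs": {"rows": "0 0 0 0 0 0.008 -1;0 0 0 0 0 0.016 -1;0 0 0 0 0 0.02 -1;0 0 0 0 0 0.02 -1"}}

```text
time: 4.47
eef_pos: [0.6132, -0.2439, 0.1165]
tcp_rot: [0.657, 0.754, -0.0, 0.002]
contact_force: [0.3, -3.6, 4.5]
opening: -0.001
finger_force: 2.3
```

Run:
```python
from h import *
F=[]
for i in range(8): ctrl.read_camera('side'); F.append(ctrl.get_state()['contact_force'][2])
print(np.round(F,2),np.mean(F),ctrl.get_state()['eef_pos'])
```

```text
[5.   5.04 4.71 5.85 5.36 4.3  4.2  5.33] 4.97419903181803 [ 0.61279797 -0.24304233  0.11567961]
```

View pics/w2.png

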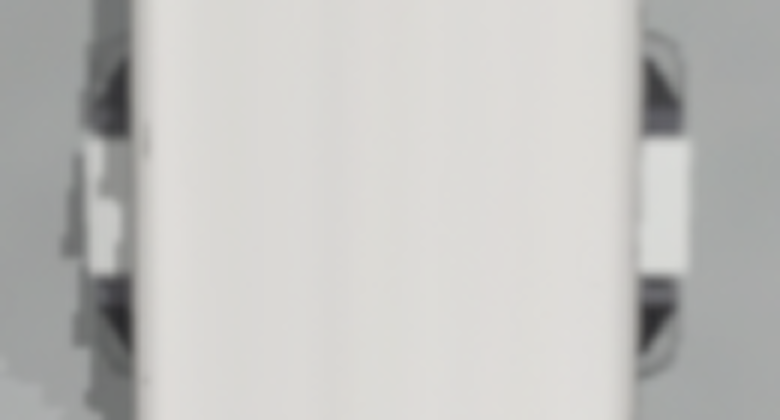

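Run:
```python
from h import *
F=[];W=[]
for i in range(6): c=ctrl.read_camera('side'); s=ctrl.get_state();F.append(s['contact_force']);W.append(s['wrist_torque'])
print(np.mean(F,0).round(2),np.std(F,0).round(2),np.mean(W,0).round(3))
```

```text
[ 0.74 -3.21  4.54] [0.69 0.45 0.27] [-0.577 -0.135 -0.027]
```

To row units: -1.5 mm / 500 = -0.003.

{"fn": "send_rows", "kwargs": {"rows": "0 0 0 0 0 -0.003 -1;0 0 0 0 0 -0.003 -1;0 0 0 0 0 -0.003 -1"}}

```text
time: 5.55
eef_pos: [0.6124, -0.2424, 0.1165]
tcp_rot: [0.657, 0.754, 0.0, -0.0]
contact_force: [2.0, -1.1, 4.2]
opening: 0.003
finger_force: 2.0
```

Run:
```python
from h import *
F=[];W=[]
for i in range(6): c=ctrl.read_camera('side'); s=ctrl.get_state();F.append(s['contact_force']);W.append(s['wrist_torque'])
print(np.mean(F,0).round(2),np.std(F,0).round(2),np.mean(W,0).round(3),s['eef_pos'],s['time'])
```

```text
[ 0.84 -1.08  3.53] [0.43 0.53 0.34] [-0.182 -0.151  0.005] [ 0.61231513 -0.24244091  0.11652294] 5.85
```

From the moment balance, the centre of mass is about 31 mm (±6) on the +y side of the ridge. I'll grip the barrel above the ridge and post level, then slide 24 mm along its own slope.

Run:
```python
from h import *
go((.5992,-.1466,.086),.144)
```

```text
turn [-0.03 -0.05 -0.35] shift [96.7  0.2 30.6] q [-0.53  0.39  1.71  0.    1.04 -0.67] F [ 0.42 -0.42  3.33]
```

To row units: 97 mm / 500 = 0.194, 80 mm / 500 = 0.16.

{"fn": "send_rows", "kwargs": {"rows": "0 0 0 0 0 -0.04 -1;0 0 0 0 0 -0.08 -1;0 0 0 0.08 0 -0.08 1;0 0 0 0.16 0 -0.08 1;0 0 0 0.194 0 -0.08 1;0 0 0 0.194 0 -0.08 1;0 0 0 0.194 0 -0.04 1;0 0 0 0.194 0 0 1"}}

```text
time: 6.85
eef_pos: [0.5989, -0.1478, 0.1151]
tcp_rot: [0.657, 0.754, -0.0, -0.0]
contact_force: [-0.2, 0.8, -0.3]
opening: 1.002
finger_force: 0.0
```

```bash
cat >> h.py <<'E'
def plug():
    c=ctrl.read_camera('side'); h=cv2.cvtColor(c['color'],cv2.COLOR_RGB2HSV)
    m=cv2.inRange(h,(12,110,70),(28,255,255)); m[:, :400]=0; m[:270]=0; m[:, 480:]=0; m[330:]=0
    n,l,st,ce=cv2.connectedComponentsWithStats(m)
    if n<2: return c,None,0
    k=1+st[1:,4].argmax(); return c,ce[k],st[k,4]
E
python3 - <<'E'
from h import *
c,p,a=plug(); print('plug',p,a)
# predicted plug-end pixel: model
u=np.array([-.144,.9895,0]);r=np.array([.6035,-.1763,.055])
for t,mid in((.09,.054),(.09,.030),(0,.054),(0,.030),(-.09,.03)):
    e=mid-.143; 
    y0=.005*np.sign(t); P=r+u*(y0+(e-y0)*np.cos(t)+.018*np.sin(t))+[0,0,-(e-y0)*np.sin(t)+.018]
    print(t,mid,px(c,P).round(1))
go((.5992,-.1466,.086),.144)
E
```

```text
plug [431.50694444 283.83333333] 144
0.09 0.054 [[432.4 282.9]]
0.09 0.03 [[446.4 289.9]]
0 0.054 [[432.9 289.8]]
0 0.03 [[446.7 298.5]]
-0.09 0.03 [[446.5 306. ]]
turn [-0.36 -0.21 -0.44] shift [-0.2  2.6 25.2] q [-0.41  0.31  1.83 -0.    1.01 -0.54] F [-0.34  0.31 -1.48]
```

The plug model matches the side view to about 1 px, so it can discriminate leaning from level. I'll descend and grip.

To row units: 29 mm / 500 = 0.058, 20 mm / 500 = 0.04.

{"fn": "send_rows", "kwargs": {"rows": "0 0 0 0 0 0.02 1;0 0 0 0 0 0.04 1;0 0 0 0 0 0.058 1;0 0 0 0 0 0.058 0.2;0 0 0 0 0 0.058 -0.1;0 0 0 0 0 0.058 -1;0 0 0 0 0 0.058 -1;0 0 0 0 0 0.058 -1", "grip_force": 20}}

```text
time: 7.9
eef_pos: [0.5995, -0.1469, 0.0886]
tcp_rot: [0.657, 0.754, 0.0, 0.0]
contact_force: [-1.2, -0.0, 3.3]
opening: 0.369
finger_force: 22.4
```

Run:
```python
from h import *
c,p,a=plug(); print('plug',p,a); save(c,'s3'); s=ctrl.get_state(); print(s['eef_pos'],s['opening'],s['finger_force'],s['contact_force'],s['time'])
T=R.from_quat(s['tcp_rot']); u=np.array([-.144,.9895,-.085]); print(T.inv().apply(-24*u))
```

```text
plug [431.70748299 283.80952381] 147
[ 0.59947795 -0.14688012  0.08859841] 0.3681480105278419 22.439433932304382 [-0.85473301  1.16538337  3.92581702] 7.95
[-23.99841802   0.16612661  -2.03011691]
```

To row units: -24 mm / 500 = -0.048, -1.8 mm / 500 = -0.0036.

{"fn": "send_rows", "kwargs": {"rows": "0 0 0 -0.008 0 -0.0006 -1;0 0 0 -0.016 0 -0.0012 -1;0 0 0 -0.024 0 -0.0018 -1;0 0 0 -0.032 0 -0.0024 -1;0 0 0 -0.04 0 -0.003 -1;0 0 0 -0.048 0 -0.0036 -1;0 0 0 -0.048 0 -0.0036 -1"}}

```text
time: 8.82
eef_pos: [0.6028, -0.1687, 0.0903]
tcp_rot: [0.657, 0.754, 0.001, -0.001]
contact_force: [-1.4, 6.0, 5.5]
opening: 0.371
finger_force: 22.5
```

{"fn": "send_rows", "kwargs": {"rows": "0 0 0 0 0 0 -0.2;0 0 0 0 0 0 -0.1;0 0 0 0 0 0 0.1;0 0 0 0 0 0 0.1;0 0 0 0 0 0 0.1"}}

```text
time: 9.45
eef_pos: [0.6025, -0.1707, 0.0896]
tcp_rot: [0.657, 0.754, -0.0, 0.0]
contact_force: [0.3, -0.4, -0.2]
opening: 0.553
finger_force: 0.0
```

Run:
```python
from h import *
for i in range(4): c,p,a=plug(); print('plug',p,a)
s=ctrl.get_state(); print(s['eef_pos'],s['opening'],s['finger_force'],s['contact_force'],s['time'])
```

```text
plug [444.56       290.28666667] 150
plug [444.56       290.28666667] 150
plug [444.59731544 290.30201342] 149
plug [444.56       290.28666667] 150
[ 0.60247747 -0.17057614  0.08965755] 0.5494549238599274 0.0 [-0.37631346  1.07912605 -0.10651236] 9.65
```

It's still leaning, having slid about 22 mm. I'll continue in 5 mm steps.

To row units: -6 mm / 500 = -0.012, -3 mm / 500 = -0.006.

{"fn": "send_rows", "kwargs": {"rows": "0 0 0 0 0 0 -0.2;0 0 0 0 0 0 -1;0 0 0 0 0 0 -1;0 0 0 -0.006 0 -0.0004 -1;0 0 0 -0.012 0 -0.0008 -1;0 0 0 -0.012 0 -0.0008 -1;0 0 0 -0.012 0 -0.0008 -0.15;0 0 0 -0.012 0 -0.0008 0.1"}}

```text
time: 10.65
eef_pos: [0.6032, -0.1769, 0.0899]
tcp_rot: [0.657, 0.754, -0.0, 0.0]
contact_force: [-0.1, 0.2, -0.2]
opening: 0.551
finger_force: 0.0
```

{"fn": "send_rows", "kwargs": {"rows": "0 0 0 0 0 0 0.1;0 0 0 0 0 0 0.1"}}

```text
time: 10.9
eef_pos: [0.6032, -0.1767, 0.09]
tcp_rot: [0.657, 0.754, -0.0, 0.0]
contact_force: [0.6, -0.3, -0.5]
opening: 0.551
finger_force: 0.0
```

Run:
```python
from h import *
for i in range(4): c,p,a=plug(); print('plug',p,a)
s=ctrl.get_state(); print(s['eef_pos'],s['opening'],s['finger_force'],s['contact_force'],s['time'])
```

```text
plug [446.8410596  291.82119205] 151
plug [446.84313725 291.82352941] 153
plug [446.84313725 291.82352941] 153
plug [446.84313725 291.82352941] 153
[ 0.60329807 -0.17653718  0.09004493] 0.5463072958656684 0.0 [-0.86789576 -0.24611026  0.3917666 ] 11.1
```

To row units: -5 mm / 500 = -0.01, -3 mm / 500 = -0.006.

{"fn": "send_rows", "kwargs": {"rows": "0 0 0 0 0 0 -0.2;0 0 0 0 0 0 -1;0 0 0 0 0 0 -1;0 0 0 -0.006 0 -0.0004 -1;0 0 0 -0.01 0 -0.0008 -1;0 0 0 -0.01 0 -0.0008 -1;0 0 0 -0.01 0 -0.0008 -0.15;0 0 0 -0.01 0 -0.0008 0.1"}}

```text
time: 12.1
eef_pos: [0.6042, -0.1819, 0.0905]
tcp_rot: [0.657, 0.754, -0.0, 0.001]
contact_force: [-0.1, -0.4, 0.1]
opening: 0.55
finger_force: 0.0
```

{"fn": "send_rows", "kwargs": {"rows": "0 0 0 0 0 0 0.1;0 0 0 0 0 0 0.1"}}

```text
time: 12.35
eef_pos: [0.604, -0.1817, 0.0904]
tcp_rot: [0.657, 0.754, -0.0, 0.0]
contact_force: [-0.1, -0.2, 0.1]
opening: 0.549
finger_force: 0.0
```

Run:
```python
from h import *
for i in range(3): c,p,a=plug(); print('plug',p,a)
s=ctrl.get_state(); print(s['eef_pos'],s['opening'],s['finger_force'],s['contact_force'],s['time'])
```

```text
plug [449.         292.89189189] 148
plug [449.         292.89189189] 148
plug [449.03401361 292.91156463] 147
[ 0.6039885  -0.18153212  0.09042877] 0.5557151965693617 0.0 [-0.6751999  -0.91259577 -0.26890816] 12.5
```

To row units: -5 mm / 500 = -0.01, -3 mm / 500 = -0.006.

{"fn": "send_rows", "kwargs": {"rows": "0 0 0 0 0 0 -0.2;0 0 0 0 0 0 -1;0 0 0 0 0 0 -1;0 0 0 -0.006 0 -0.0004 -1;0 0 0 -0.01 0 -0.0008 -1;0 0 0 -0.01 0 -0.0008 -1;0 0 0 -0.01 0 -0.0008 -0.15;0 0 0 -0.01 0 -0.0008 0.1"}}

```text
time: 13.5
eef_pos: [0.6048, -0.1869, 0.0909]
tcp_rot: [0.657, 0.754, -0.0, 0.001]
contact_force: [0.0, -0.7, 0.3]
opening: 0.549
finger_force: 0.0
```

{"fn": "send_rows", "kwargs": {"rows": "0 0 0 0 0 0 0.1;0 0 0 0 0 0 0.1"}}

```text
time: 13.75
eef_pos: [0.6047, -0.1866, 0.0909]
tcp_rot: [0.657, 0.754, -0.0, 0.0]
contact_force: [-0.2, 0.4, 0.9]
opening: 0.556
finger_force: 0.0
```

Run:
```python
from h import *
for i in range(3): c,p,a=plug(); print('plug',p,a)
s=ctrl.get_state(); print(s['eef_pos'],s['opening'],s['finger_force'],s['contact_force'],s['time'])
```

```text
plug [451.08 293.78] 150
plug [451.09395973 293.82550336] 149
plug [451.09395973 293.82550336] 149
[ 0.60467981 -0.18649733  0.09084639] 0.5480959145655847 0.0 [-0.47701801 -0.81333034  0.25025026] 13.9
```

To row units: -7 mm / 500 = -0.014, -4 mm / 500 = -0.008.

{"fn": "send_rows", "kwargs": {"rows": "0 0 0 0 0 0 -0.2;0 0 0 0 0 0 -1;0 0 0 0 0 0 -1;0 0 0 -0.008 0 -0.0006 -1;0 0 0 -0.014 0 -0.001 -1;0 0 0 -0.014 0 -0.001 -1;0 0 0 -0.014 0 -0.001 -0.15;0 0 0 -0.014 0 -0.001 0.1"}}

```text
time: 14.9
eef_pos: [0.6058, -0.1939, 0.0914]
tcp_rot: [0.657, 0.754, -0.0, 0.001]
contact_force: [-0.4, -0.5, -1.1]
opening: 0.551
finger_force: 0.0
```

{"fn": "send_rows", "kwargs": {"rows": "0 0 0 0 0 0 0.1;0 0 0 0 0 0 0.1"}}

```text
time: 15.15
eef_pos: [0.6057, -0.1936, 0.0913]
tcp_rot: [0.657, 0.754, -0.0, 0.0]
contact_force: [-0.3, 0.0, 0.6]
opening: 0.546
finger_force: 0.0
```

```bash
cat > p.py <<'E'
from h import *
for i in range(2): c,p,a=plug()
print('plug',p,a)
s=ctrl.get_state(); print(s['eef_pos'],s['opening'],s['finger_force'],s['contact_force'],s['time'])
E
python3 p.py
```

```text
plug [454.68275862 299.20689655] 145
[ 0.60563337 -0.19346342  0.0913185 ] 0.552411444046812 0.0 [-0.16745995  0.3141767  -0.0767632 ] 15.25
```

{"fn": "send_rows", "kwargs": {"rows": "0 0 0 0 0 0 0.1;0 0 0 0 0 0 0.1;0 0 0 0 0 0 0.1;0 0 0 0 0 0 0.1"}}

```text
time: 15.75
eef_pos: [0.6056, -0.1933, 0.0913]
tcp_rot: [0.657, 0.754, -0.0, -0.0]
contact_force: [0.1, -0.5, -0.8]
opening: 0.549
finger_force: 0.0
```

```bash
python3 p.py
python3 - <<'E'
from h import *
c=ctrl.read_camera('side')
u=np.array([-.144,.9895,0]);r=np.array([.6035,-.1763,.055])
for mid in(.021,.0145):
  for t in (.09,.045,0,-.09):
    e=mid-.143; 
    y0=.005*np.sign(t); P=r+u*(y0+(e-y0)*np.cos(t)+.018*np.sin(t))+[0,0,-(e-y0)*np.sin(t)+.018]
    print(t,mid,(px(c,P)+[-.9,.9]).round(1))
E
```

```text
plug [454.71631206 301.78723404] 141
[ 0.60562452 -0.19329802  0.09131389] 0.5497193323395019 0.0 [ 0.55257439  0.37285773 -0.11440367] 15.85
0.09 0.021 [[450.9 293.4]]
0.045 0.021 [[451.1 298.1]]
0 0.021 [[451.1 302.7]]
-0.09 0.021 [[450.9 310.9]]
0.09 0.0145 [[454.9 295.4]]
0.045 0.0145 [[455.  300.4]]
0 0.0145 [[455.1 305.2]]
-0.09 0.0145 [[454.7 313.8]]
```

It's slowly rocking up to level, so the centre of mass has just crossed the land's edge. I'll let it settle.

{"fn": "send_rows", "kwargs": {"rows": "0 0 0 0 0 0 0.1;0 0 0 0 0 0 0.1;0 0 0 0 0 0 0.1;0 0 0 0 0 0 0.1;0 0 0 0 0 0 0.1;0 0 0 0 0 0 0.1"}}

```text
time: 16.65
eef_pos: [0.6056, -0.1933, 0.0913]
tcp_rot: [0.657, 0.754, -0.0, -0.0]
contact_force: [-0.6, -0.0, -0.5]
opening: 0.551
finger_force: 0.0
```

```bash
python3 p.py
```

```text
plug [454.64748201 302.76258993] 139
[ 0.60563608 -0.19332095  0.09132124] 0.5489959601459035 0.0 [-0.79836564 -0.15071013 -0.37562794] 16.75
```

{"fn": "send_rows", "kwargs": {"rows": "0 0 0 0 0 0 0.1;0 0 0 0 0 0 0.1;0 0 0 0 0 0 0.1;0 0 0 0 0 0 0.1;0 0 0 0 0 0 0.1;0 0 0 0 0 0 0.1;0 0 0 0 0 0 0.1;0 0 0 0 0 0 0.1"}}

```text
time: 17.75
eef_pos: [0.6056, -0.1933, 0.0913]
tcp_rot: [0.657, 0.754, -0.0, -0.0]
contact_force: [-0.3, 0.3, 0.1]
opening: 0.549
finger_force: 0.0
```

```bash
python3 p.py
```

```text
plug [454.73239437 302.83098592] 142
[ 0.60563211 -0.19331847  0.09132535] 0.5495917068236046 0.0 [ 0.21605591  0.76933813 -0.24523403] 17.85
```

To row units: -5.5 mm / 500 = -0.011, -3 mm / 500 = -0.006.

{"fn": "send_rows", "kwargs": {"rows": "0 0 0 0 0 0 -0.2;0 0 0 0 0 0 -1;0 0 0 0 0 0 -1;0 0 0 -0.006 0 0 -1;0 0 0 -0.011 0 0 -1;0 0 0 -0.011 0 0 -1;0 0 0 -0.011 0 0 -0.15;0 0 0 -0.011 0 0 0.1"}}

```text
time: 18.85
eef_pos: [0.6065, -0.1997, 0.0913]
tcp_rot: [0.657, 0.754, -0.0, 0.001]
contact_force: [-0.3, 0.1, -0.1]
opening: 0.551
finger_force: 0.0
```

{"fn": "send_rows", "kwargs": {"rows": "0 0 0 0 0 0 0.1;0 0 0 0 0 0 0.1;0 0 0 0 0 0 0.1;0 0 0 0 0 0 0.1"}}

```text
time: 19.35
eef_pos: [0.6064, -0.1988, 0.0914]
tcp_rot: [0.657, 0.754, -0.0, 0.0]
contact_force: [0.8, 0.6, 1.0]
opening: 0.553
finger_force: 0.0
```

```bash
python3 p.py; python3 p.py
```

```text
plug [457.51181102 313.2519685 ] 127
[ 0.60639321 -0.19874985  0.09133778] 0.545883372300709 0.0 [-0.10104469  0.32302785  0.41564003] 19.45
plug [457.5        313.30952381] 126
[ 0.60639892 -0.19873365  0.09130374] 0.5496002518023776 0.0 [-0.6931259  -0.43660587 -0.25017125] 19.55
```

Run:
```python
from h import *
c,p,a=plug(); print(p); save(c,'s4',(290,190,490,340),4)
```

```text
[457.51181102 313.2519685 ]
```

View pics/s4.png

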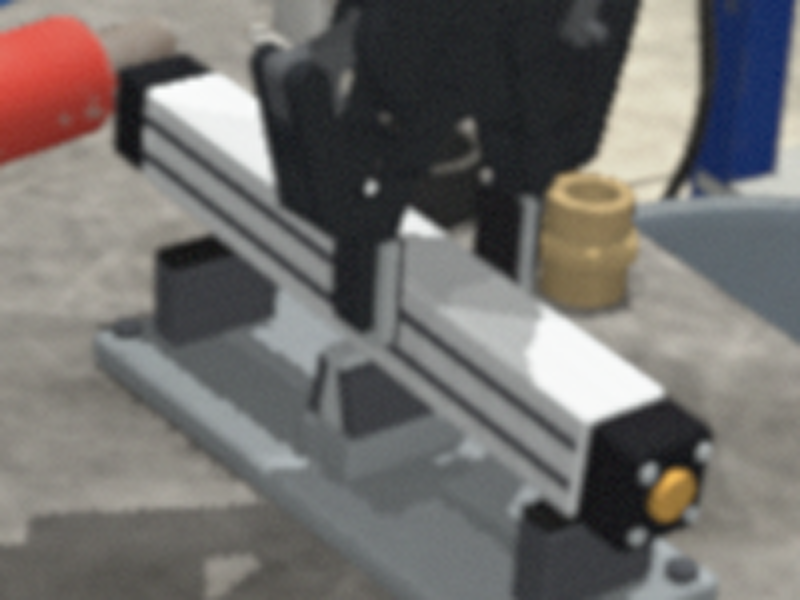

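The picture shows the barrel now resting on the −y post. So 451.1 px leans to +y, 454.7 px is level and 457.5 px leans to −y, which matches the 10 mm land. The centre is at about 454.4 px, so I'll slide back 5 mm.

To row units: 6 mm / 500 = 0.012, 3 mm / 500 = 0.006.

{"fn": "send_rows", "kwargs": {"rows": "0 0 0 0 0 0 -0.2;0 0 0 0 0 0 -1;0 0 0 0 0 0 -1;0 0 0 0.006 0 -0.0004 -1;0 0 0 0.012 0 -0.0008 -1;0 0 0 0.012 0 -0.0008 -1;0 0 0 0.012 0 -0.0008 -1;0 0 0 0.012 0 -0.0008 -1"}}

```text
time: 20.6
eef_pos: [0.6057, -0.1931, 0.0919]
tcp_rot: [0.657, 0.754, -0.0, 0.0]
contact_force: [0.6, -4.4, -0.4]
opening: 0.371
finger_force: 22.2
```

```bash
python3 p.py
```

```text
plug [454.41732283 310.41732283] 127
[ 0.60570218 -0.19308277  0.09192218] 0.3711975437564439 22.14999407529831 [ 0.15741337 -3.82904262  0.83607811] 20.7
```

{"fn": "send_rows", "kwargs": {"rows": "0 0 0 0 0 0 -0.15;0 0 0 0 0 0 0.1;0 0 0 0 0 0 0.1;0 0 0 0 0 0 0.1"}}

```text
time: 21.2
eef_pos: [0.6055, -0.1925, 0.0916]
tcp_rot: [0.657, 0.754, 0.0, -0.0]
contact_force: [0.7, 0.2, 0.8]
opening: 0.544
finger_force: 0.0
```

```bash
python3 p.py; python3 p.py
```

```text
plug [454.41780822 298.02739726] 146
[ 0.60554047 -0.1926433   0.09168532] 0.5492454046892059 0.0 [1.15904498 0.00569186 0.25489843] 21.3
plug [454.31081081 296.9527027 ] 148
[ 0.60556866 -0.19275767  0.09174035] 0.5517427541876028 0.0 [-0.10937422 -0.40251617  0.30930857] 21.4
```

{"fn": "send_rows", "kwargs": {"rows": "0 0 0 0 0 0 0.1;0 0 0 0 0 0 0.1;0 0 0 0 0 0 0.1;0 0 0 0 0 0 0.1;0 0 0 0 0 0 0.1;0 0 0 0 0 0 0.1"}}

```text
time: 22.15
eef_pos: [0.6056, -0.1928, 0.0917]
tcp_rot: [0.657, 0.754, -0.0, 0.0]
contact_force: [-0.7, -0.6, 0.1]
opening: 0.549
finger_force: 0.0
```

```bash
python3 p.py; python3 p.py
```

```text
plug [454.45       301.85714286] 140
[ 0.60556892 -0.19280475  0.09173931] 0.5502087681266773 0.0 [-0.22603513 -0.03584281  0.64885133] 22.25
plug [454.41176471 304.11029412] 136
[ 0.60555046 -0.19283804  0.09172926] 0.5452876172354364 0.0 [-0.42853486 -0.15705202  0.27691401] 22.35
```

{"fn": "send_rows", "kwargs": {"rows": "0 0 0 0 0 0 0.1;0 0 0 0 0 0 0.1;0 0 0 0 0 0 0.1;0 0 0 0 0 0 0.1;0 0 0 0 0 0 0.1;0 0 0 0 0 0 0.1;0 0 0 0 0 0 0.1;0 0 0 0 0 0 0.1"}}

```text
time: 23.35
eef_pos: [0.6056, -0.1928, 0.0917]
tcp_rot: [0.657, 0.754, -0.0, -0.0]
contact_force: [-0.1, 0.4, -0.5]
opening: 0.546
finger_force: 0.0
```

```bash
python3 p.py; python3 p.py
```

```text
plug [454.47826087 303.2173913 ] 138
[ 0.60557873 -0.1928164   0.09176593] 0.5499209787157102 0.0 [ 0.06770089 -0.32937403  0.10739026] 23.45
plug [454.45       301.85714286] 140
[ 0.60555239 -0.19280663  0.09169904] 0.5496329842225481 0.0 [-0.22722053 -0.57601006 -0.11816367] 23.55
```

It's rocking gently about level (≈302.8). I'll retreat straight up and go look at the nut.

To row units: -75 mm / 500 = -0.15, -55 mm / 500 = -0.11.

{"fn": "send_rows", "kwargs": {"rows": "0 0 0 0 0 -0.024 0.2;0 0 0 0 0 -0.06 0.2;0 0 0 0 0 -0.11 0.2;0 0 0 0 0 -0.15 1"}}

```text
time: 24.05
eef_pos: [0.6063, -0.1931, 0.1696]
tcp_rot: [0.657, 0.754, 0.0, 0.001]
contact_force: [-0.6, 1.0, -0.2]
opening: 0.795
finger_force: 0.0
```

```bash
python3 p.py; python3 -c "
from h import *
go((.45,-.105,.14),.144)"
```

```text
plug [454.48920863 302.26618705] 139
[ 0.60749174 -0.19372343  0.17131792] 0.9478154277742455 0.0 [-0.0196084  -0.10644573  0.48957993] 24.15
turn [ 0.35  0.24 -0.35] shift [ 109.7 -144.    30. ] q [-0.47  0.28  1.74  0.    1.11 -0.61] F [-0.02 -0.11  0.49]
```

To row units: -144 mm / 500 = -0.288, -125 mm / 500 = -0.25.

{"fn": "send_rows", "kwargs": {"rows": "0 0 0 0.06 -0.08 0 1;0 0 0 0.13 -0.17 0.01 1;0 0 0 0.19 -0.25 0.04 1;0 0 0 0.22 -0.288 0.06 1;0 0 0 0.22 -0.288 0.06 1;0 0 0 0.22 -0.288 0.06 1"}}

```text
time: 24.9
eef_pos: [0.449, -0.1044, 0.1375]
tcp_rot: [0.657, 0.754, 0.0, 0.001]
contact_force: [0.4, 0.7, -0.7]
opening: 1.0
finger_force: 0.0
```

Run:
```python
from h import *
_,p,a=plug(); print('plug',p,a)
c=ctrl.read_camera('wrist'); q=px(c,(.4456,-.0289,.013))[0]; print(q)
for d in ctrl.look_for(c,'nut_large')[:3]: w=toworld(c,d['position']); print(d['p'],w.round(4),px(c,w)[0])
u,v=q.astype(int); 
im=c['color'].astype(int); m=((im.min(2)>150)&(im.max(2)-im.min(2)<30)).astype(np.uint8); 
n,l,st,ce=cv2.connectedComponentsWithStats(m)
for k in range(1,n):
    if st[k,4]>150 and np.hypot(*(ce[k]-q))<80: print(ce[k],st[k])
save(c,'n1',(max(u-50,0),max(v-50,0),u+50,v+50),6)
print(ctrl.get_state()['time'])
```

```text
plug [454.41605839 303.11678832] 137
[330.14871112 113.06662908]
0.67 [ 0.4462 -0.0278  0.0136] [331.47363126 111.21556156]
0.64 [0.5041 0.0035 0.0132] [438.78888621  70.63894418]
[385.23295455  87.41477273] [378  79  14  18 176]
[333.85306554 113.26215645] [313  92  43  44 946]
25.05
```

View pics/n1.png

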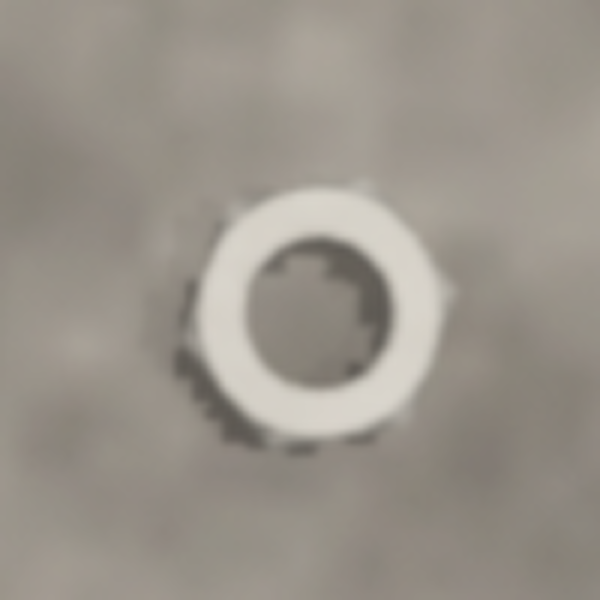

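The nut is centred at about (333,114.5). Its corners at crop (448,292), (360,185) and (408,418) put a flat normal 19.5° clockwise of the image's right direction.

Run:
```python
from h import *
c=ctrl.read_camera('wrist'); P=onplane(c,[(333,114.5)],.013)[0]; print(P,np.hypot(*P[:2]))
Px=onplane(c,[(333,114.5),(343,114.5)],.013); d=Px[1]-Px[0]; print('img right yaw',np.arctan2(d[1],d[0]))
yaw=np.arctan2(d[1],d[0])-np.radians(19.5)
go((P[0],P[1],.027),yaw); print(ctrl.nose_length)
```

```text
[ 0.44714839 -0.02939108  0.013     ] 0.44811328297387676
img right yaw 0.13877537639036264
turn [ 0.07  0.03 19.42] shift [ 74.6   8.4 110.3] q [-0.45 -0.06  2.18 -0.    1.02 -0.59] F [ 0.37  0.65 -0.74]
0.022
```

To row units: 80 mm / 500 = 0.16, 74.6 mm / 500 = 0.1492, 19.4 degrees / 60 = 0.3233.

{"fn": "send_rows", "kwargs": {"rows": "0 0 0.15 0.074 0.008 0 0.2;0 0 0.3233 0.1492 0.0168 0.06 0.2;0 0 0.3233 0.1492 0.0168 0.12 0.2;0 0 0.3233 0.1492 0.0168 0.16 0.2;0 0 0.3233 0.1492 0.0168 0.16 0.2"}}

```text
time: 25.72
eef_pos: [0.4451, -0.0283, 0.0554]
tcp_rot: [0.774, 0.633, -0.001, -0.002]
contact_force: [-0.0, 0.1, 0.9]
opening: 0.602
finger_force: 0.0
```

Run:
```python
from h import *
_,p,a=plug(); print('plug',p,a,ctrl.get_state()['opening'])
go((.4471,-.0294,.025),.13878-np.radians(19.5))
```

```text
plug [454.5        302.97101449] 138 0.5981853135608368
turn [-0.07 -0.01  0.04] shift [-0.5  1.2 31.5] q [-0.29  0.06  2.25 -0.    0.84 -0.09] F [ 0.3  -0.76 -0.44]
```

The barrel has settled level (302.97). I'll grasp the nut.

To row units: 31.5 mm / 500 = 0.063, 22 mm / 500 = 0.044.

{"fn": "send_rows", "kwargs": {"rows": "0 0 0 -0.001 0.002 0.02 0.2;0 0 0 -0.001 0.002 0.044 0.2;0 0 0 -0.001 0.002 0.063 0.2;0 0 0 -0.001 0.002 0.063 0.2;0 0 0 -0.001 0.002 0.063 -1;0 0 0 -0.001 0.002 0.063 -1;0 0 0 -0.001 0.002 0.063 -1;0 0 0 -0.001 0.002 0.063 -1", "grip_force": 30}}

```text
time: 26.78
eef_pos: [0.4472, -0.0294, 0.0257]
tcp_rot: [0.774, 0.633, 0.0, 0.0]
contact_force: [0.2, 1.3, 1.2]
opening: 0.267
finger_force: 30.4
```

To row units: -130 mm / 500 = -0.26, -110 mm / 500 = -0.22.

{"fn": "send_rows", "kwargs": {"rows": "0 0 0 0 0 -0.04 -1;0 0 0 0 0 -0.12 -1;0 0 0 0 0 -0.22 -1;0 0 0 0 0 -0.26 -1"}}

```text
time: 27.28
eef_pos: [0.4481, -0.0297, 0.1584]
tcp_rot: [0.774, 0.633, 0.001, 0.002]
contact_force: [-0.3, -0.4, -1.2]
opening: 0.264
finger_force: 30.2
```

Run:
```python
from h import *
_,p,a=plug(); s=ctrl.get_state(); print('plug',p,a,s['opening'],s['finger_force'],s['opening']*85,s['eef_pos'],s['time'])
c=ctrl.read_camera('wrist'); save(c,'g1'); 
go((.6035,-.1763,.2),.14)
```

```text
plug [454.45985401 302.95620438] 137 0.26617180108386784 30.19623973988928 22.624603092128766 [ 0.4491074  -0.02986728  0.16011115] 27.325
turn [  0.36   0.1  -19.52] shift [-112.7  181.4  -40.7] q [-0.29 -0.12  2.2   0.    1.06 -0.09] F [-0.65 -0.31 -0.15]
```

View pics/g1.png

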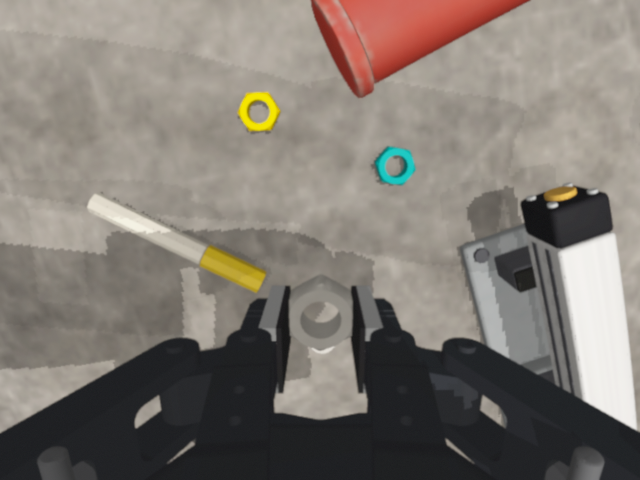

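The large nut is held cleanly, centred at about (321,313), with the fingers on its flats. I'll check its offset in the tool before placing it.

Run:
```python
from h import *
s=ctrl.get_state(); c=ctrl.read_camera('wrist'); T=R.from_quat(s['tcp_rot'])
for dx in(-.003,0,.003):
    print(dx,px(c,[s['eef_pos']+T.apply([dx+.0,0,z]) for z in(.0125,.0255)]).round(1).tolist(), 'corner',px(c,s['eef_pos']+T.apply([dx+.0139,0,.0125])).round(1))
im=cv2.cvtColor(c['color'],cv2.COLOR_RGB2GRAY); print(im[260:365:3,320])
```

```text
-0.003 [[318.9, 326.8], [319.0, 311.4]] corner [[318.8 291.3]]
0 [[318.9, 319.3], [319.0, 304.4]] corner [[318.8 283.4]]
0.003 [[318.9, 311.7], [318.9, 297.3]] corner [[318.8 275.3]]
[126 130 131 133 137 116 114 113 138 139 138 139 139 140 122 117 118 121
 131 151 161 116 110 112 112 110 122 141 141 140 159 219 174 170 163]
```

To row units: 181 mm / 500 = 0.362, 170 mm / 500 = 0.34, -19.5 degrees / 60 = -0.325.

{"fn": "send_rows", "kwargs": {"rows": "0 0 -0.0833 -0.02 0.03 -0.03 -1;0 0 -0.1667 -0.06 0.1 -0.06 -1;0 0 -0.25 -0.11 0.18 -0.08 -1;0 0 -0.325 -0.16 0.26 -0.08 -1;0 0 -0.325 -0.21 0.34 -0.08 -1;0 0 -0.325 -0.226 0.362 -0.08 -1;0 0 -0.325 -0.226 0.362 -0.08 -1;0 0 -0.325 -0.226 0.362 -0.08 -1"}}

```text
time: 28.42
eef_pos: [0.6004, -0.1749, 0.1941]
tcp_rot: [0.656, 0.755, -0.0, -0.001]
contact_force: [0.1, 0.8, 0.6]
opening: 0.268
finger_force: 30.2
```

Run:
```python
from h import *
_,p,a=plug(); s=ctrl.get_state(); print('plug',p,a,s['finger_force'],s['eef_pos'],s['time'])
go((.603,-.1768,.13),.14)
```

```text
plug [454.5        302.92028986] 138 30.198110241472023 [ 0.60060016 -0.17490326  0.19458864] 28.475
turn [-0.08 -0.06  0.02] shift [-2.3  2.2 64.6] q [-0.45  0.23  1.75  0.    1.16 -0.59] F [ 0.26  0.2  -0.58]
```

To row units: 67 mm / 500 = 0.134, -2.3 mm / 500 = -0.0046.

{"fn": "send_rows", "kwargs": {"rows": "0 0 0 -0.0046 0.0044 0.03 -1;0 0 0 -0.0046 0.0044 0.07 -1;0 0 0 -0.0046 0.0044 0.11 -1;0 0 0 -0.0046 0.0044 0.128 -1;0 0 0 -0.0046 0.0044 0.134 -1;0 0 0 -0.0046 0.0044 0.134 -1;0 0 0 -0.0046 0.0044 0.134 -1"}}

```text
time: 29.35
eef_pos: [0.6047, -0.1783, 0.1292]
tcp_rot: [0.656, 0.755, 0.0, 0.001]
contact_force: [0.1, 1.0, -0.7]
opening: 0.26
finger_force: 30.2
```

Run:
```python
from h import *
F=[]
for i in range(3):
    _,p,a=plug(); s=ctrl.get_state(); F.append(s['contact_force'])
print('plug',p,a,s['eef_pos'],s['time'],np.mean(F,0)); go((.603,-.1768,.117),.14)
c=ctrl.read_camera('top'); save(c,'t5',(335,170,435,230),7)
for P in((.603,-.1768,.104),): print(px(c,P))
```

```text
plug [454.45714286 302.97857143] 140 [ 0.60446811 -0.17826035  0.1289454 ] 29.5 [ 0.10893848  0.08448001 -0.32491426]
turn [ 0.06  0.04 -0.02] shift [ 1.7 -1.3 11.9] q [-0.45  0.31  1.78 -0.    1.04 -0.59] F [ 0.26  0.03 -0.14]
[[385.85761037 188.75760126]]
```

To row units: 11.3 mm / 500 = 0.0226, 10.5 mm / 500 = 0.021.

{"fn": "send_rows", "kwargs": {"rows": "0 0 0 0.003 -0.0024 0.006 -1;0 0 0 0.003 -0.0024 0.012 -1;0 0 0 0.003 -0.0024 0.017 -1;0 0 0 0.003 -0.0024 0.021 -1;0 0 0 0.003 -0.0024 0.0226 -1;0 0 0 0.003 -0.0024 0.0226 -1"}}

```text
time: 30.3
eef_pos: [0.6028, -0.1768, 0.1169]
tcp_rot: [0.656, 0.755, 0.0, 0.0]
contact_force: [0.2, -0.2, -1.4]
opening: 0.268
finger_force: 30.2
```

Run:
```python
from h import *
F=[]
for i in range(3):
    _,p,a=plug(); s=ctrl.get_state(); F.append(s['contact_force'])
print('plug',p,a,s['eef_pos'],s['time'],np.mean(F,0)); go((.603,-.1768,.117),.14)
```

```text
plug [454.47482014 303.02158273] 139 [ 0.60275378 -0.1767904   0.11699695] 30.45 [ 0.2147223   0.11187991 -0.60546471]
turn [ 0.01  0.01 -0.03] shift [-0.   0.2 -0. ] q [-0.45  0.33  1.79 -0.    1.02 -0.59] F [-0.25 -0.39 -0.57]
```

No contact yet; I'll feel down by small amounts.

To row units: 0.8 mm / 500 = 0.0016, 0.5 mm / 500 = 0.001.

{"fn": "send_rows", "kwargs": {"rows": "0 0 0 0 0 0.001 -1;0 0 0 0 0 0.0016 -1;0 0 0 0 0 0.0016 -1"}}

```text
time: 30.82
eef_pos: [0.6029, -0.1769, 0.1167]
tcp_rot: [0.656, 0.755, -0.0, 0.0]
contact_force: [-0.8, 0.5, 3.4]
opening: 0.268
finger_force: 30.5
```

```bash
cat > f.py <<'E'
from h import *
F=[]
for i in range(3):
    _,p,a=plug(); s=ctrl.get_state(); F.append(s['contact_force'])
print('plug',p,a,s['eef_pos'],s['opening'],s['time'],np.mean(F,0))
E
python3 f.py
```

```text
plug [454.4379562  303.29927007] 137 [ 0.60286256 -0.17687247  0.11666365] 0.2659084356735937 30.975 [-1.83474651  0.48437119  3.5595574 ]
```

Contact at 3.5 N, with the barrel still level. I'll ease off and open gently.

To row units: -0.3 mm / 500 = -0.0006.

{"fn": "send_rows", "kwargs": {"rows": "0 0 0 0 0 -0.0006 -1;0 0 0 0 0 -0.0006 -0.42;0 0 0 0 0 -0.0006 -0.35;0 0 0 0 0 -0.0006 -0.1;0 0 0 0 0 -0.0006 0.1;0 0 0 0 0 -0.0006 0.1"}}

```text
time: 31.72
eef_pos: [0.6027, -0.1767, 0.1164]
tcp_rot: [0.656, 0.755, -0.0, -0.0]
contact_force: [1.5, -0.2, 1.1]
opening: 0.552
finger_force: 0.0
```

```bash
python3 f.py
```

```text
plug [454.48201439 302.92805755] 139 [ 0.60271241 -0.17676699  0.11644389] 0.5498738754209956 31.875 [-0.00655673  0.10021821 -0.2664516 ]
```

To row units: -90 mm / 500 = -0.18, -75 mm / 500 = -0.15.

{"fn": "send_rows", "kwargs": {"rows": "0 0 0 0 0 -0.02 0.1;0 0 0 0 0 -0.06 0.1;0 0 0 0 0 -0.12 0.1;0 0 0 -0.12 0 -0.18 0.1;0 0 0 -0.15 0 -0.18 0.1;0 0 0 -0.15 0 -0.18 0.1"}}

```text
time: 32.62
eef_pos: [0.6131, -0.2522, 0.2073]
tcp_rot: [0.657, 0.754, 0.0, 0.0]
contact_force: [-0.2, -0.2, 0.6]
opening: 0.55
finger_force: 0.0
```

```bash
python3 f.py
python3 - <<'E'
from h import *
c=ctrl.read_camera('wrist'); q=px(c,[(.603,-.1768,.104),(.603,-.1768,.055)]); print(q)
u,v=q[0].astype(int); x0,y0=max(u-80,0),max(v-60,0); print(x0,y0); save(c,'f1',(x0,y0,u+80,v+60),5)
E
```

```text
plug [454.5035461  302.95744681] 141 [ 0.6123814  -0.24952334  0.20493622] 0.5462932117256145 32.775 [-0.10370863 -0.13115694 -0.19653283]
[[321.09332982 116.13344467]
 [321.04633393 118.89161482]]
241 56
```

View pics/f1.png

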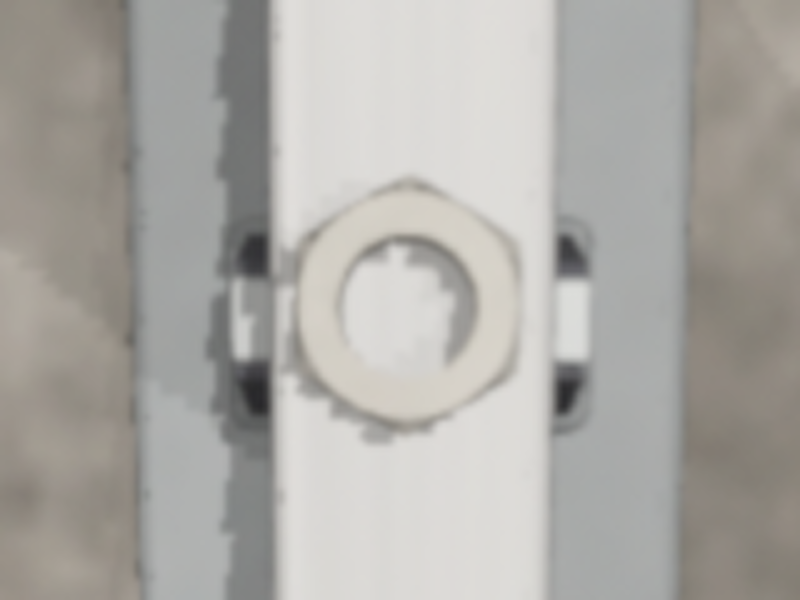

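The crop shows the nut flat and centred at (409,303), over the ridge land at (410,321). After allowing for parallax that is within about 0.5 mm. The plug reading is steady at the level value, and the arm is clear.

```bash
python3 -c "
from h import *
print(plug()[1]); print(ctrl.sign_off())"
```

```text
[454.4964539  302.94326241]
the job is handed in; nothing more can be done
None
```

The job is handed in at about 33 s: the barrel balances level on the ridge alone, and the large steel nut lies flat on top of it, within about 1 mm of straight above the ridge.

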